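# Hang a tube carrier on the slotted settling rail and close up the row

## Robot

A 6-joint arm with a two-finger parallel gripper is mounted at the origin on a cart in front of the work surface, level with it; the furniture and walls round the work are solid. World frame = base frame: x ahead of the robot, y to its left, z up, the work surface at z = 0. Lengths are in m, angles in rad, forces in N, time in s.
With the tool pointing down it reaches from about 0.25 to 0.775 m from the base axis. Payload 4 kg.
Tool frame: the origin (TCP) lies midway between the tips of the shut fingers; the grasp point (between the pads) lies 19 mm behind it; z points along the fingers, x is the direction in which the jaws open and shut, and the axes are right-handed (so a half turn about z gives the same grasp; the last joint's range is limited). The gripper opens to 94 mm and grips with 3 to 60 N. Pads are 16 mm wide; open, the fingers measure 119 mm over their backs; the gripper's body (75 mm by 177 mm) begins 78 mm behind the grasp point.
Start: joints at [-1.296, 0.087, 1.371, -0, 1.684, -0.103], TCP at [0.203, -0.511, 0.206] pointing down, gripper open.
Joint ranges: [-3.1, 3.1], [-0.76, 2.03], [0.27, 2.55], [-1.08, 4.22], [0.17, 2.65], [-2.57, 2.57]. Speed limits (rad/s): [2.79, 2.79, 3.14, 3.14, 3.14, 3.14].

## Interface

Orientations are given as [roll, pitch, yaw] about the fixed x, y, z axes, in that order (R = Rz(yaw) Ry(pitch) Rx(roll)).
In Python, from bench import robot, eyes, close_job gives the robot as it stands.
- The arm moves only by the shell command python3 -m jog 'ROWS'. ROWS is JSON, a list of rows, each a list of 3 entries, a list of its own where there are three numbers: the turn, a rotation vector about the tool's x, y, z in degrees, then the shift along the tool's x, y, z in mm, then the closure, from -1 (fully open) to 1 (shut). In form: [[[wx, wy, wz], [x, y, z], claw], ...]. A call has 1 to 5 rows; each row is the pose to reach, as a shift and turn from the pose commanded when the call began, along the tool's axes at that moment; what a row does not reach only later rows make up. A row lasts 1/10 s, in which the tool goes at most 50 mm and 8.59 degrees, less where a joint would pass 70% of its speed; a pose out of reach is approached as far as the arm can. A call with a gripper value outside its range is refused whole. The fingers move at their own pace and stop on an object; the grip force is fixed at half the most. Time passes only in rows, so rows that repeat a pose let the fingers close. It gives the time, the measured TCP pose, the force and the opening at its end, in the units of the state.
- robot.get_obs(): the state, without advancing time (a new reading comes with each control period).
- eyes.snapshot(name): name is "scene" or "top" or "wrist"; returns (picture, depth): 480x640x3 uint8, red, green, blue; 480x640 float32, m along the optical axis (not along the pixel's ray), 0 where there is no reading.
- eyes.camera_params(name): a dict with "mtx" (3x3 intrinsics, pixels), "world_to_cam" (4x4, takes a point from world to camera coordinates). Camera axes: x right, y up, looking along -z (the intrinsics and any distortion apply to the point x, -y, -z); pixel columns grow to the right and rows downward; lengths in m; the calibration is good to about 2 mm. A picture is of the moment at which its call begins: read the wrist's pose just before it. camera_params takes no time and is no camera call; for the wrist camera it gives the pose at the moment of the call.
- close_job(): hands the job in, once; it reports no verdict.
The state is a dict: "time": time; "joint_positions": joint angles; "qvel": joint speeds; "joint_torque": joint torques, N m; "tool_pos": TCP position; "ee_rot": TCP orientation; "wrist_force": force on the tool from outside, world axes, zero at the start; "wrist_torque": the same for the moment, N m; "width": finger opening in m.
Only numpy, scipy, OpenCV 4.12 (cv2) and the standard library are available. Lean on these libraries where they do the work, as an engineer would, in place of code of your own. Each camera call takes 0.05 s, during which the arm holds its last target. There are 200 camera calls.

## Task

Hang the loose tube carrier with the other two: feed its foot into the open end of the slotted rail, slide it in past the spring catch, and push on until the whole row has closed up and bears firmly on the rubber stop inside the rail - press it up snug, but gently, so that no tube cracks. Then let go and leave it there; keep the tube upright and the other things on the bench as they are.

Things in the scene. Friction and masses are not known exactly. Their poses are not given: they have to be found in the camera images.
- carrier: loose tube carrier to be hung, standing on the bench: white bracket 144 mm high with a teal-capped tube fixed in it, 0.15 kg. Origin level with its underside, straight below the foot; z up, y along the foot, tube to -x. Back plate 46 mm wide, 5 thick, at x = -14 mm; tube axis at x = -38.5, cap 41 mm across, its top 101 mm up; rubber bumpers 77 mm up make it 50 mm wide (y = +-25)
- carrier_foot (a point): centre of the loose carrier's foot, 77 mm above its underside: plastic T-foot behind the back plate, 48 mm long (y), 24 mm high (z), 8.6 mm thick (x), both ends tapered over the last 7 mm (to 17.6 mm high, 4.4 mm thick); a neck 8 mm high joins it to the plate
- carrier_grip (a point): grip point on the loose carrier's upright dark blue handle, 131 mm above its underside, at x = -14.2 mm: flat bar 26 mm wide (y), 8 mm thick (x), free from 97 mm up, ending 143 mm up (12 mm above this point). Take it across its thickness, one finger to the tube side and one to the foot side
- carrier_mid: the nearer of two like carriers that hang on the rail and slide loosely along it (each about 0.15 kg, drag 0.5 to 2 N); origin and axes as for the loose carrier
- carrier_far: the farther of the two like carriers on the rail, between carrier_mid and the stop; origin and axes as for the loose carrier
- carrier_mid_foot (a point): centre of carrier_mid's foot, 77 mm above its underside
- carrier_far_foot (a point): centre of carrier_far's foot, 77 mm above its underside
- rail: slotted aluminium rail on a white stand, fixed to the bench. Origin under the rail's middle at bench level; z up, y along the rail to its open end, slot facing -x. Rail y = -160 to +160 mm, x = -8 to +8, z = 109 to 141. Cavity 26.4 mm high, 10.4 deep round the axis x = 0, z = 125 mm; slot 12 mm high. The foot runs inside with 1.2 mm play above and below, 0.9 before and behind, neck in the slot, the rest in front
- mouth (a point): centre of the rail's open end on the cavity axis (rail y = +160 mm, 125 mm above the bench), the only place where a foot can enter; axes as the rail's. A foot in the rail rests on the cavity floor, its centre 1.2 mm below the axis. The rack of tubes on the bench before the rail is 105 mm high (world x = 0.33 to 0.56 m, y = -0.09 to 0.15 m): pass above or behind it
- closed_end (a point): centre of the rail's closed end on the cavity axis (rail y = -160 mm). Inside the rail, set anew each time and not measured, its face anywhere from rail y = -148 to -88 mm, is a stop with a rubber buffer: once the row touches it the push rises about 8 N per mm of buffer travel, 5 mm at most. Row snug: it bears on the stop with over 8 N. Over 20 N can crack the tubes
- catch (a joint): lift of the spring catch on the rail's top near the open end: 0 with its tooth down, 0.0085 m fully up. The tooth hangs 6.5 mm into the cavity at rail y = 108 to 124 mm, its ramp towards the open end: a foot pushed in lifts it (2 to 5 N of push); it drops behind the foot once the foot's centre is past y = 83 mm. Strip and red tab stay within 14 mm above the rail
- reagent_bottle: white dropper bottle, 50 mm across, 100 mm high, a bystander on the bench to the right of the rail; origin at its underside
- tall_tube: tall tube with purple cap, 34 mm across, 156 mm high, a bystander on the bench; origin at its underside

How it is judged:
On the way, in this order (a step that is already met when the one before it is completed fails the run):
1. the carrier's foot is in the rail, wholly past the catch, and the catch has dropped behind it (x of carrier_foot in the frame of rail between -0.003 and 0.003 m and z of carrier_foot in the frame of rail between 0.121 and 0.129 m and y of carrier_foot in the frame of rail below 0.083 m and value of joint catch below 0.0015 m), for 0.1 s.
2. the row is closed up and the carrier presses on it, against the stop, with more than 8 N (all of step 1 and distance between carrier_foot and carrier_mid_foot below 0.0525 m and distance between carrier_mid_foot and carrier_far_foot below 0.0525 m and contact force between carrier and carrier_mid above 8 N), for 0.2 s.
At the end, for the whole second after the job is handed in: carrier released and at rest on the rail, upright (under 0.15 rad), foot on the cavity axis (3 mm deep, 4 mm high) and wholly past the catch (centre below y = 83 mm in the rail's frame), catch down (under 1.5 mm), feet of neighbouring carriers under 52.5 mm apart (50 when touching) (all of step 1 and distance between carrier_foot and carrier_mid_foot below 0.0525 m and distance between carrier_mid_foot and carrier_far_foot below 0.0525 m and linear speed of each of carrier, carrier_mid, carrier_far below 0.01 m/s and angle between carrier's own z axis and vertical below 0.15 rad).
It fails at once if the row is pressed with more than 20 N (contact force between carrier and carrier_mid above 20 N).
It fails at once if the carrier is forced against the rail with more than 40 N (contact force between carrier and rail above 40 N).
It fails at once if the loose carrier is tipped by more than 0.5 rad (angle between carrier's own z axis and vertical above 0.5 rad).
It fails at once if a bystander is shifted by more than 20 mm (distance of any of reagent_bottle, tall_tube from where it was at the start of the episode above 0.02 m).
It also fails if it takes over 70 s, if anything falls off the work surface, if the arm or the gripper's body presses on something with over 40 N, if the wrist force passes 120 N, or if a joint passes its speed limit or range.

## Working session

There is one attempt and no reset: what is moved stays moved. The work goes in short steps, Python scripts to look and compute and a shell command to move; the robot and the scene stay as the last step left them, time stands still between calls to the robot, and variables do not carry over. Pictures are saved under pics/ and viewed, about 8 in all and at most 12, crops included, and the job is handed in when it is done.

```bash
mkdir -p pics; cat > h.py <<'E'
import numpy as np, cv2
from bench import robot, eyes, close_job
from scipy.spatial.transform import Rotation as R
def snap(name,tag):
    p=eyes.camera_params(name); im,d=eyes.snapshot(name)
    np.savez(f'pics/{tag}.npz',im=im,d=d,K=p['mtx'],T=p['world_to_cam'])
    cv2.imwrite(f'pics/{tag}.png',im[:,:,::-1])
def load(tag): return np.load(f'pics/{tag}.npz')
def cloud(z):
    d=z['d'];K=z['K'];v,u=np.mgrid[:480,:640]
    c=np.stack([(u-K[0,2])/K[0,0]*d,-(v-K[1,2])/K[1,1]*d,-d,np.ones_like(d)],-1)
    return (c@np.linalg.inv(z['T']).T)[...,:3]
def crop(tag,u0,v0,u1,v1,s):
    im=load(tag)['im'][v0:v1,u0:u1,::-1]
    cv2.imwrite(f'pics/{tag}_c{u0}_{v0}.png',cv2.resize(im,None,fx=s,fy=s,interpolation=cv2.INTER_CUBIC))
E
python3 - <<'E'
from h import *
snap('scene','s0');snap('top','t0')
o=robot.get_obs();print(o)
for t in('s0','t0'):print(load(t)['K'],load(t)['T'].round(3), (load(t)['d']>0).mean())
E
```

```text
{'time': 0.1, 'joint_positions': array([-1.29611082e+00,  8.79014096e-02,  1.37206144e+00, -1.55878200e-05,
        1.68361632e+00, -1.03112115e-01]), 'qvel': array([ 0.0001325 , -0.00124192, -0.00255149, -0.00090821,  0.00116862,
        0.00016953]), 'joint_torque': array([ 2.09942751e-03, -3.41251695e+01, -3.03301334e+01,  7.20406906e-02,
        3.03987076e-02, -9.32056923e-05]), 'tool_pos': array([ 0.20273276, -0.51074945,  0.20443127]), 'ee_rot': array([-3.14140359e+00,  1.97756751e-03, -1.19300026e+00]), 'wrist_force': array([-0.53471162,  0.30965575, -0.19315571]), 'wrist_torque': array([-0.00170942,  0.04104336,  0.02332991]), 'width': 0.09403850034354491}
[[524.47846674   0.         323.87206754]
 [  0.         524.47846674 241.4862248 ]
 [  0.           0.           1.        ]] [[-0.863 -0.504 -0.003  0.492]
 [ 0.344 -0.594  0.727 -0.276]
 [-0.369  0.627  0.686 -1.153]
 [ 0.     0.     0.     1.   ]] 0.9959537760416667
[[448.31652836   0.         325.87519393]
 [  0.         448.31652836 242.29163445]
 [  0.           0.           1.        ]] [[ 0.004 -1.     0.005 -0.004]
 [ 0.996  0.004  0.09  -0.585]
 [-0.09   0.004  0.996 -1.024]
 [ 0.     0.     0.     1.   ]] 0.9959309895833334
```

View pics/s0.png

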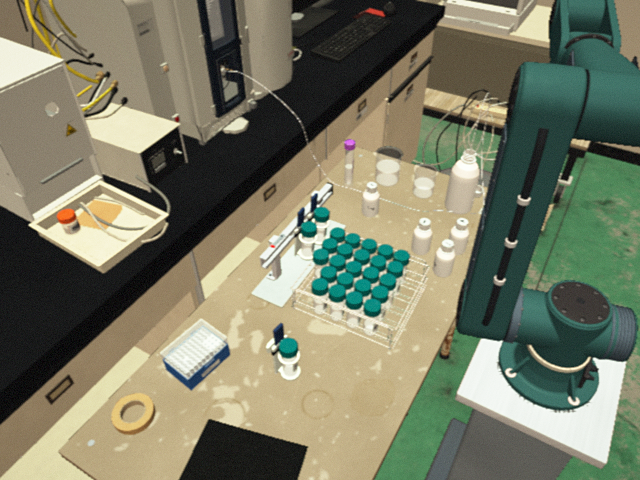

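View pics/t0.png

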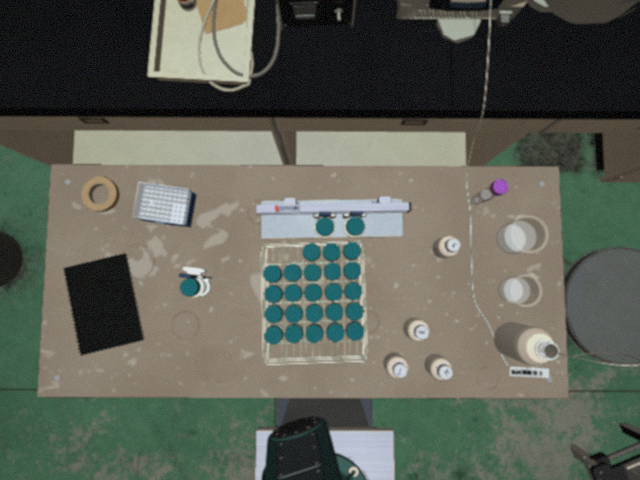

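The loose carrier is at top (192,282). The rail runs u 257–410 at v≈207, with its open end and red tab on the left, and the hung carriers at (325,226) and (355,226). Next I'll measure these from depth.

```bash
python3 - <<'E'
from h import *
z=load('t0');P=cloud(z);s=load('s0');Q=cloud(s)
def f(P,b,n):
    X=P.reshape(-1,3);m=np.all((X>b[0])&(X<b[1]),1)&(z['d'].ravel()>0)
    print(n,m.sum(), X[m].min(0).round(4),X[m].max(0).round(4),np.median(X[m],0).round(4)); return X[m]
c=P[282,192];print('cap',c, 'bench',P[330,192],P[300,400])
for PP,nm in((P,'top'),(Q,'scene')):
    f(PP,([.42,.2,.09],[.56,.4,.107]),nm+' cap'); h=f(PP,([.42,.2,.12],[.56,.4,.17]),nm+' handle')
    hh=h[h[:,2]>.138];print('top of handle',hh.mean(0),len(hh)); 
    if len(hh)>8:
        r=cv2.minAreaRect((hh[:,:2]*1000).astype('f4'));print(r)
    r=f(PP,([.6,-.3,.136],[.75,.3,.146]),nm+' rail')
    v=cv2.fitLine(r[:,:2].astype('f4'),cv2.DIST_HUBER,0,.01,.01).ravel();print(v,np.degrees(np.arctan2(v[1],v[0])))
    print(cv2.minAreaRect((r[:,:2]*1000).astype('f4')))
    f(PP,([.6,-.3,.15],[.75,.3,.2]),nm+' hung handles')
crop('t0',240,180,430,260,4)
crop('s0',240,170,350,390,3)
a=cv2.imread('pics/t0_c240_180.png');b=load('t0')['im'][255:310,160:235,::-1];b=cv2.resize(b,None,fx=4,fy=4,interpolation=2)
o=np.zeros((540,760,3),np.uint8);o[:320]=a;o[320:540,:300]=b;cv2.imwrite('pics/m1.png',o)
E
```

```text
cap [0.49131041 0.28681797 0.10062048] bench [ 0.37847448  0.31327031 -0.00165229] [ 0.45067477 -0.17872878 -0.00093343]
top cap 326 [0.4612 0.2682 0.0902] [0.5239 0.3127 0.107 ] [0.4827 0.2916 0.1006]
top handle 64 [0.4995 0.2784 0.1203] [0.5099 0.3045 0.1474] [0.5037 0.2871 0.1426]
top of handle [0.50432749 0.29101731 0.14328727] 49
((504.511474609375, 291.9911193847656), (25.063480377197266, 7.870891571044922), 83.28074645996094)
top rail 1666 [ 0.6002 -0.1781  0.1361] [0.6718 0.1459 0.146 ] [ 0.6471 -0.0202  0.1422]
[ 0.03075778 -0.99952686  0.6479684  -0.02843165] -88.23743
((634.9434814453125, -16.4200439453125), (70.61231994628906, 324.15960693359375), 0.8120055198669434)
top hung handles 141 [ 0.6103 -0.073   0.1501] [0.6339 0.0173 0.1933] [ 0.6284 -0.0477  0.1884]
scene cap 361 [0.4624 0.2714 0.09  ] [0.525  0.3177 0.107 ] [0.4839 0.2999 0.1003]
scene handle 108 [0.5011 0.2814 0.1206] [0.5111 0.3078 0.1466] [0.5045 0.2963 0.1375]
top of handle [0.50583566 0.29457583 0.14252229] 52
((506.10198974609375, 294.5524597167969), (26.266523361206055, 8.743227005004883), 85.80157470703125)
scene rail 834 [ 0.6    -0.1785  0.136 ] [0.6755 0.1492 0.146 ] [0.6456 0.0092 0.1415]
[ 0.01279208  0.99991816  0.6466639  -0.01194314] 89.267044
((636.7509155273438, -14.843948364257812), (74.44268798828125, 328.03173828125), 0.7475813031196594)
scene hung handles 202 [ 0.6181 -0.0694  0.1501] [0.6376 0.0219 0.1913] [ 0.6307 -0.0048  0.1744]
```

View pics/m1.png

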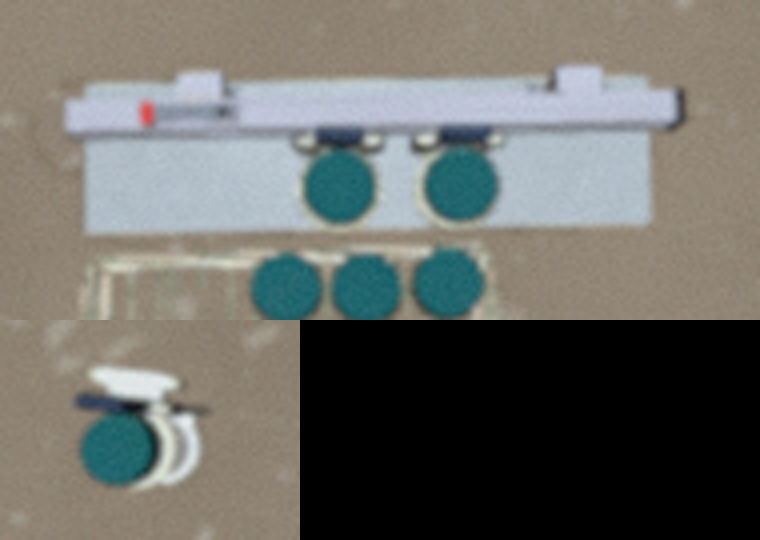

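The crop shows the rail's left (open) end at about (66,115) and its right end at (680,107). The red tab is at (147,113), the hung cap centres are at (340,186) and (461,184), and the loose cap is at (118,450). Next I'll refine the rail pose and plan the first move.

```bash
cat >> h.py <<'E'
def plan(p,yaw_deg,tag=''):
    o=robot.get_obs();A=R.from_euler('xyz',o['ee_rot']);B=R.from_euler('xyz',[np.pi,0,np.radians(yaw_deg)])
    print(tag,'t',round(o['time'],2),'tcp',(o['tool_pos']*1000).round(1),'rpy',np.degrees(o['ee_rot']).round(2),'shift',(A.inv().apply(np.array(p)-o['tool_pos'])*1000).round(1),'turn',(A.inv()*B).as_rotvec(degrees=True).round(2),'F',o['wrist_force'].round(1),'w',round(o['width']*1000,1))
E
python3 - <<'E'
from h import *
for tag in('t0','s0'):
    z=load(tag);P=cloud(z);X=P.reshape(-1,3)
    m=np.all((X>[.63,-.17,.139])&(X<[.69,.14,.144]),1);r=X[m]
    # edges per y bin
    lo=[];hi=[]
    for y in np.arange(-.165,.135,.01):
        b=r[(r[:,1]>y)&(r[:,1]<y+.01)]
        if len(b)>5: lo.append((y+.005,b[:,0].min()));hi.append((y+.005,b[:,0].max()))
    for n,e in(('lo',lo),('hi',hi)):
        e=np.array(e);p=np.polyfit(e[:,0],e[:,1],1);res=e[:,1]-np.polyval(p,e[:,0]);k=abs(res)<.003;p=np.polyfit(e[k,0],e[k,1],1);print(tag,n,k.sum(),'slope deg',np.degrees(-p[0]),'x0',p[1])
    print(r[:,1].min(),r[:,1].max(), np.median(r[:,2]))
    w=X[np.all((X>[.62,-.3,.128])&(X<[.69,.3,.148]),1)];print('ends',np.sort(w[:,1])[[0,5,10,-11,-6,-1]])
    hh=X[np.all((X>[.6,-.3,.186])&(X<[.65,.3,.196]),1)];
    for g in(hh[hh[:,1]<-.025],hh[hh[:,1]>-.025]): print('hung handle',len(g),g.mean(0),g.min(0),g.max(0))
P=cloud(load('t0'));print('counter',P[100,300],P[60,200],P[130,200],'bigbottle',P[345,550],P[345,530])
p=eyes.camera_params('wrist');o=robot.get_obs();C=np.linalg.inv(p['world_to_cam']);A=R.from_euler('xyz',o['ee_rot'])
print('cam in tool',A.inv().apply(C[:3,3]-o['tool_pos']),A.inv().apply(-C[:3,2]),p['mtx'][0])
plan([.45,.2,.30],-5.7)
E
```

```text
t0 lo 23 slope deg 1.2498067424595622 x0 0.640108606471911
t0 hi 19 slope deg 1.3806101080739526 x0 0.6560777312261462
-0.1695719948214227 0.13933566766581798 0.14178965102244
ends [-0.1781476  -0.17741013 -0.17568691  0.14361326  0.14544375  0.14586424]
hung handle 49 [ 0.63031488 -0.06112218  0.18921158] [ 0.62716415 -0.07296258  0.18619696] [ 0.63373253 -0.048846    0.19211183]
hung handle 50 [0.628136   0.00331796 0.18925984] [ 0.62458139 -0.00911594  0.18621311] [0.63128678 0.01481078 0.19329322]
s0 lo 9 slope deg 2.0168365168267472 x0 0.6430443239950338
s0 hi 15 slope deg 1.353391735058141 x0 0.6591797982258922
-0.1692255478416116 0.13987913604972602 0.1413054412430284
ends [-0.17851633 -0.17335509 -0.17143834  0.14717638  0.14870717  0.14934395]
hung handle 20 [ 0.63198358 -0.05663618  0.1883808 ] [ 0.62810472 -0.06847465  0.18652268] [ 0.6353873  -0.04446099  0.19090578]
hung handle 22 [0.63076122 0.007313   0.18881746] [ 0.62696486 -0.00656875  0.18680058] [0.63450888 0.01857138 0.19132477]
counter [0.88017669 0.05529096 0.14373769] [0.96146932 0.2679236  0.15649547] [ 0.89100443  0.3311807  -0.08116703] bigbottle [ 0.36912321 -0.44863986  0.16628782] [ 0.36741415 -0.41400387  0.15461582]
cam in tool [-0.00104303 -0.06886966 -0.17874915] [-9.07584939e-04  2.36950580e-01  9.71521281e-01] [405.13497526   0.         315.73875713]
 t 0.1 tcp [ 202.7 -510.7  204.4] rpy [-1.7999e+02  1.1000e-01 -6.8350e+01] shift [-569.6 -492.   -94.3] turn [ -0.07   0.1  -62.65] F [-0.5  0.3 -0.2] w 94.0
```

```bash
python3 -m jog '[[[0,0,-8],[0,0,-50],-1],[[0,0,-16],[-34,-30,-66],-1],[[0,0,-24],[-68,-60,-66],-1],[[0,0,-32],[-104,-90,-66],-1],[[0,0,-40],[-140,-120,-66],-1]]'; python3 -c "
from h import *
plan([.50,.29,.27],-5.7)"
```

```text
time: 0.6
tool_pos: [0.2629, -0.3351, 0.2711]
ee_rot: [-3.141, 0.0, -0.49]
wrist_force: [1.1, -0.6, 0.1]
width: 0.0938
 t 0.6 tcp [ 262.9 -335.1  271.1] rpy [-1.7997e+02  1.0000e-02 -2.8070e+01] shift [ -85.  -663.1    1.4] turn [-3.000e-02  1.000e-02 -2.237e+01] F [ 1.1 -0.6  0.1] w 93.8
```

```bash
python3 -m jog '[[[0,0,0],[-6,-48,0],-1],[[0,0,0],[-12,-97,0],-1],[[0,0,0],[-18,-145,0],-1],[[0,0,0],[-25,-194,0],-1],[[0,0,0],[-31,-242,0],-1]]' >/dev/null
python3 -m jog '[[[0,0,0],[-6,-48,0],-1],[[0,0,0],[-12,-97,0],-1],[[0,0,0],[-18,-145,0],-1],[[0,0,0],[-25,-194,0],-1],[[0,0,0],[-31,-242,0],-1]]'
python3 -m jog '[[[0,0,-8],[-6,-48,0],-1],[[0,0,-16],[-12,-97,0],-1],[[0,0,-22.4],[-18,-145,0],-1],[[0,0,-22.4],[-23,-179,0],-1],[[0,0,-22.4],[-23,-179,0],-1]]'; python3 -c "
from h import *
plan([.50,.29,.27],-5.7)
snap('wrist','w0')
plan([.50,.29,.27],-5.7)"
```

```text
time: 1.6
tool_pos: [0.4381, 0.1208, 0.2711]
ee_rot: [3.141, -0.0, -0.494]
wrist_force: [-0.1, -0.1, -0.2]
width: 0.094
time: 2.1
tool_pos: [0.5029, 0.2905, 0.2686]
ee_rot: [3.141, 0.004, -0.099]
wrist_force: [0.2, -0.6, -0.1]
width: 0.094
 t 2.1 tcp [502.9 290.5 268.6] rpy [179.94   0.21  -5.69] shift [-2.8  0.8 -1.4] turn [0.06 0.21 0.01] F [ 0.2 -0.6 -0.1] w 94.0
 t 2.15 tcp [502.6 288.4 269.4] rpy [179.88   0.18  -5.8 ] shift [-2.7 -1.3 -0.6] turn [ 0.12  0.18 -0.1 ] F [-0.3 -1.  -0.5] w 94.4
```

View pics/w0.png

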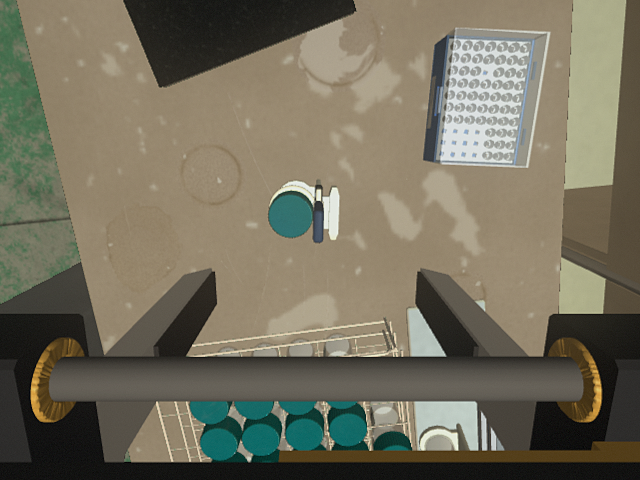

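The wrist view shows the loose carrier with its cap at (290,214), handle top from about (318,200) to (319,242), and the foot at (333,213). The fingers frame it below.

```bash
python3 - <<'E'
from h import *
snap('wrist','w1')
z=load('w1');P=cloud(z);X=P.reshape(-1,3)
h=X[np.all((X>[.48,.26,.137])&(X<[.53,.33,.15]),1)];print(len(h),h.mean(0),h.min(0),h.max(0),cv2.minAreaRect((h[:,:2]*1000).astype('f4')))
c=X[np.all((X>[.44,.26,.097])&(X<[.497,.33,.104]),1)];print('cap',len(c),cv2.minEnclosingCircle((c[:,:2]*1000).astype('f4')),np.median(c[:,2]))
f=X[np.all((X>[.505,.24,.075])&(X<[.54,.34,.095]),1)];print('foot',len(f),f.mean(0),f.min(0),f.max(0),cv2.minAreaRect((f[:,:2]*1000).astype('f4')))
plan([.5045,.292,.115],-5.7)
E
```

```text
329 [0.50395119 0.2936431  0.14204158] [0.49912758 0.28048589 0.13726613] [0.50905431 0.30596075 0.14439061] ((504.21533203125, 293.2713928222656), (25.223003387451172, 7.789991855621338), 84.17228698730469)
cap 1512 ((479.7682800292969, 295.7520446777344), 19.78847885131836) 0.10021692051891812
foot 745 [0.51525013 0.29453798 0.08615207] [0.50502346 0.26692552 0.07556377] [0.52379116 0.31742516 0.09499281] ((512.926513671875, 292.0428466796875), (49.402095794677734, 18.77004051208496), 84.92230224609375)
 t 2.2 tcp [502.5 287.2 270.2] rpy [ 1.7989e+02  1.2000e-01 -5.8900e+00] shift [  1.8  -5.3 155.1] turn [ 0.11  0.12 -0.19] F [-0.6  0.   0.5] w 94.2
```

```bash
python3 -m jog '[[[0,0,0],[1,-6,40],-1],[[0,0,0],[1,-6,80],-1],[[0,0,0],[1,-6,100],-1],[[0,0,0],[1,-6,100],-1],[[0,0,0],[1,-6,100],-1]]'; python3 -c "
from h import *
plan([.5042,.2933,.1145],-5.8)"
```

```text
time: 2.7
tool_pos: [0.5046, 0.2918, 0.1725]
ee_rot: [-3.141, -0.001, -0.105]
wrist_force: [-0.3, -0.2, 0.4]
width: 0.0941
 t 2.7 tcp [504.6 291.8 172.5] rpy [-1.7999e+02 -5.0000e-02 -6.0400e+00] shift [-0.6 -1.5 58. ] turn [-0.01 -0.05 -0.24] F [-0.3 -0.2  0.4] w 94.1
```

```bash
python3 -m jog '[[[0,0,0],[-0.5,-1.5,30],-1],[[0,0,0],[-0.5,-1.5,50],-1],[[0,0,0],[-0.5,-1.5,58],-1],[[0,0,0],[-0.5,-1.5,58],-1],[[0,0,0],[-0.5,-1.5,58],-1]]'; python3 -m jog '[[[0,0,0],[0,0,0],1],[[0,0,0],[0,0,0],1],[[0,0,0],[0,0,0],1],[[0,0,0],[0,0,0],1],[[0,0,0],[0,0,0],1]]';python3 -m jog '[[[0,0,0],[0,0,0],1],[[0,0,0],[0,0,0],1],[[0,0,0],[0,0,0],1],[[0,0,0],[0,0,0],1],[[0,0,0],[0,0,0],1]]'; python3 -c "
from h import *
plan([.5042,.2933,.1145],-5.8)"
```

```text
time: 3.2
tool_pos: [0.5053, 0.2947, 0.1157]
ee_rot: [-3.14, -0.003, -0.104]
wrist_force: [-0.3, -0.3, 0.1]
width: 0.0941
time: 3.7
tool_pos: [0.5041, 0.2944, 0.1135]
ee_rot: [3.142, -0.0, -0.104]
wrist_force: [0.5, 0.4, -0.1]
width: 0.0573
time: 4.2
tool_pos: [0.5041, 0.2944, 0.1134]
ee_rot: [3.142, -0.0, -0.104]
wrist_force: [0.6, 0.1, 0.2]
width: 0.0174
 t 4.2 tcp [504.1 294.4 113.4] rpy [179.99  -0.    -5.95] shift [ 0.2  1.1 -1.1] turn [ 0.01 -0.   -0.15] F [0.6 0.1 0.2] w 17.4
```

```bash
python3 -m jog '[[[0,0,0],[0,0,0],1],[[0,0,0],[0,0,0],1],[[0,0,0],[0,0,0],1],[[0,0,0],[0,0,0],1],[[0,0,0],[0,0,0],1]]'; python3 -m jog '[[[0,0,0],[0,0,-10],1],[[0,0,0],[0,0,-30],1],[[0,0,0],[0,0,-50],1],[[0,0,0],[0,0,-60],1],[[0,0,0],[0,0,-60],1]]';  python3 -c "
from h import *
plan([.632,.20,.19],1.3)"
```

```text
time: 4.7
tool_pos: [0.5041, 0.2944, 0.1133]
ee_rot: [3.141, 0.0, -0.104]
wrist_force: [0.3, 0.0, -0.1]
width: 0.0073
time: 5.2
tool_pos: [0.5051, 0.2949, 0.1759]
ee_rot: [-3.139, -0.004, -0.104]
wrist_force: [-0.4, 0.4, -1.4]
width: 0.0078
 t 5.2 tcp [505.1 294.9 175.9] rpy [-179.87   -0.22   -5.95] shift [136.1  81.2 -13.7] turn [-0.11 -0.22 -7.25] F [-0.4  0.4 -1.4] w 7.8
```

```bash
python3 -m jog '[[[0,0,-1.5],[15,20,0],1],[[0,0,-3],[45,40,0],1],[[0,0,-5],[80,55,0],1],[[0,0,-7.2],[115,66,0],1],[[0,0,-7.2],[133,66.5,0],1]]'; python3 -m jog '[[[0,0,0],[0,0,0],1],[[0,0,0],[0,0,0],1],[[0,0,0],[0,0,0],1]]';  python3 -c "
from h import *
plan([.6305,.215,.175],1.3)
snap('wrist','w2');snap('top','t2');snap('scene','s2')
crop('t2',225,180,345,270,5)
crop('s2',235,170,345,300,5)
"
```

```text
time: 5.7
tool_pos: [0.6311, 0.2118, 0.1713]
ee_rot: [3.14, 0.002, 0.019]
wrist_force: [0.1, 0.6, -1.4]
width: 0.0078
time: 6.0
tool_pos: [0.6283, 0.215, 0.1729]
ee_rot: [3.141, 0.002, 0.023]
wrist_force: [-0.5, -0.1, -1.1]
width: 0.0076
 t 6.0 tcp [628.3 215.  172.9] rpy [1.7999e+02 9.0000e-02 1.3000e+00] shift [ 2.2  0.1 -2.1] turn [0.01 0.09 0.  ] F [-0.5 -0.1 -1.1] w 7.6
```

View pics/w2.png

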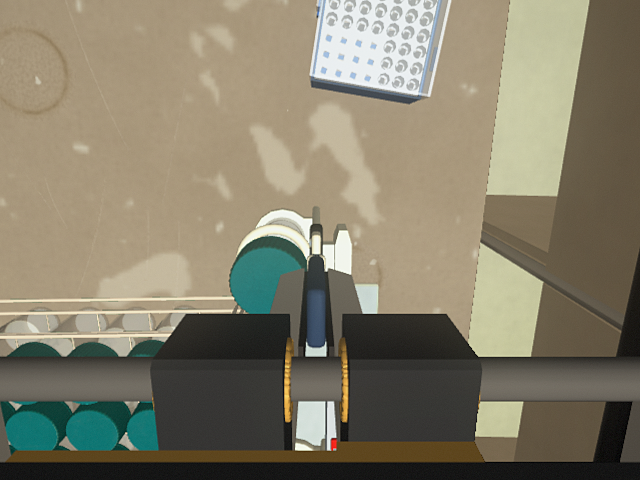

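View pics/s2_c235_170.png

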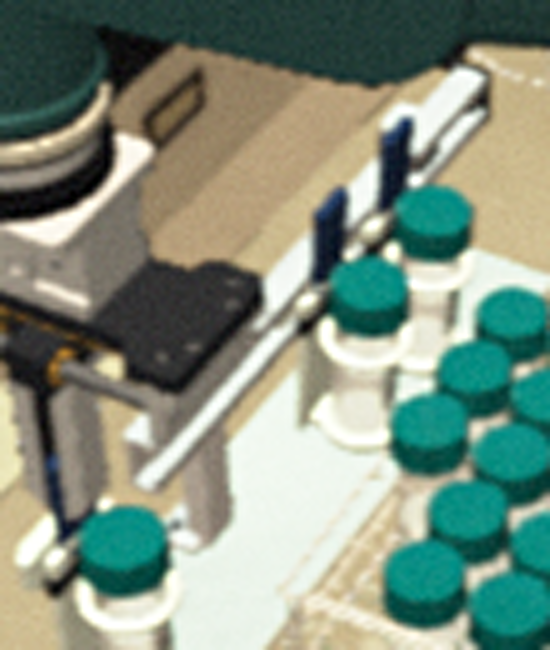

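The scene crop shows the held carrier at about (95,560) just short of the rail's open end at (150,475), upright. In the wrist view the foot is at (340,245), and a sliver of rail shows between the fingers with the red tab at (333,443). Next I'll cross-check the rail axis in the wrist cloud.

```bash
python3 - <<'E'
from h import *
for t in('w0','w1','w2','t2','s2'):
    X=cloud(load(t)).reshape(-1,3)
    r=X[np.all((X>[.62,-.2,.138])&(X<[.68,.16,.144]),1)]
    print(t,len(r))
    if len(r)>10:
        for y in(-.15,-.1,-.05,0.04,.06,.08,.1,.12,.13,.14):
            b=r[abs(r[:,1]-y)<.008]
            if len(b)>3: print('  y',y,len(b),'x',b[:,0].min().round(4),b[:,0].max().round(4),'z',np.median(b[:,2]).round(4),'ymax',b[:,1].max().round(4))
    f=X[np.all((X>[.64,.17,.08])&(X<[.67,.27,.13]),1)]
    print('foot',len(f), f.min(0) if len(f) else '',f.max(0) if len(f) else '')
    h=X[np.all((X>[.61,.19,.05])&(X<[.635,.26,.2]),1)]
    c=X[np.all((X>[.56,.17,.150])&(X<[.622,.26,.165]),1)]
    if len(c)>50: print('cap',len(c),cv2.minEnclosingCircle((c[:,:2]*1000).astype('f4')),np.median(c[:,2]))
E
```

```text
w0 178
  y 0.08 138 x 0.6371 0.648 z 0.1409 ymax 0.0879
  y 0.1 21 x 0.6366 0.6395 z 0.1406 ymax 0.0992
foot 0  
w1 173
  y 0.08 145 x 0.6369 0.6472 z 0.1409 ymax 0.0879
  y 0.1 5 x 0.6368 0.6384 z 0.1404 ymax 0.0944
foot 0  
w2 398
  y 0.1 119 x 0.6375 0.6425 z 0.1414 ymax 0.108
  y 0.12 180 x 0.6369 0.6422 z 0.1405 ymax 0.128
  y 0.13 109 x 0.6368 0.6413 z 0.1405 ymax 0.132
foot 7 [0.6401995 0.237368  0.1270073] [0.64370215 0.23774924 0.1290023 ]
cap 3468 ((603.7013549804688, 213.04400634765625), 20.081279754638672) 0.1596945471039577
t2 1142
  y -0.15 52 x 0.6433 0.6586 z 0.1414 ymax -0.142
  y -0.1 53 x 0.6414 0.6584 z 0.1416 ymax -0.0935
  y -0.05 51 x 0.6217 0.656 z 0.1421 ymax -0.0432
  y 0.04 60 x 0.6384 0.6557 z 0.1418 ymax 0.0471
  y 0.06 40 x 0.6383 0.6643 z 0.1414 ymax 0.068
  y 0.08 85 x 0.6381 0.6686 z 0.1405 ymax 0.0873
  y 0.1 37 x 0.6378 0.653 z 0.1425 ymax 0.1079
  y 0.12 48 x 0.6378 0.6535 z 0.1418 ymax 0.1268
  y 0.13 53 x 0.6377 0.653 z 0.142 ymax 0.1374
  y 0.14 47 x 0.6363 0.6531 z 0.1416 ymax 0.1457
foot 1 [0.64008302 0.19446286 0.12667969] [0.64008302 0.19446286 0.12667969]
cap 164 ((602.6582641601562, 205.22695922851562), 17.970972061157227) 0.16105209122879693
s2 304
  y -0.15 24 x 0.6436 0.6631 z 0.1414 ymax -0.1421
  y -0.1 11 x 0.6437 0.651 z 0.1394 ymax -0.0965
  y -0.05 29 x 0.6202 0.6592 z 0.1411 ymax -0.0425
  y 0.04 11 x 0.642 0.6522 z 0.1415 ymax 0.0474
  y 0.14 18 x 0.6394 0.6545 z 0.141 ymax 0.1479
foot 3 [0.64025719 0.23237872 0.127131  ] [0.64477917 0.23746198 0.12804236]
cap 239 ((606.745849609375, 214.32191467285156), 21.003849029541016) 0.16066373812343926
```

```bash
python3 -m jog '[[[0,0,0],[0.5,0,6],1],[[0,0,0],[0.5,8,12],1],[[0,0,0],[0.5,20,12],1],[[0,0,0],[0.5,30,12],1],[[0,0,0],[0.5,30,12],1]]'; python3 -m jog '[[[0,0,0],[0,0,0],1],[[0,0,0],[0,0,0],1],[[0,0,0],[0,0,0],1]]';  python3 -c "
from h import *
plan([.6476-.021*.18-.0142,.18,.161],1.2)
"
```

```text
time: 6.65
tool_pos: [0.6309, 0.1823, 0.1616]
ee_rot: [3.141, -0.0, 0.019]
wrist_force: [-0.1, -0.2, -1.1]
width: 0.0077
time: 6.95
tool_pos: [0.6307, 0.1848, 0.1617]
ee_rot: [-3.141, -0.0, 0.022]
wrist_force: [0.7, -0.3, -2.4]
width: 0.0076
 t 6.95 tcp [630.7 184.8 161.7] rpy [-1.7999e+02 -2.0000e-02  1.2700e+00] shift [-1.2  4.7  0.7] turn [-0.01 -0.02  0.07] F [ 0.7 -0.3 -2.4] w 7.6
```

```bash
python3 -m jog '[[[0,0,0],[-1.1,2,0.5],1],[[0,0,0],[-1.1,5,0.5],1],[[0,0,0],[-1.1,8,0.5],1],[[0,0,0],[-1.1,10,0.5],1],[[0,0,0],[-1.1,10,0.5],1]]'; python3 -m jog '[[[0,0,0],[0,2,0],1],[[0,0,0],[0,4,0],1],[[0,0,0],[0,6,0],1],[[0,0,0],[0,8,0],1],[[0,0,0],[0,8,0],1]]';  python3 -c "
from h import *
plan([.6476-.021*.165-.0142,.165,.161],1.2)
snap('scene','s3');crop('s3',235,230,335,300,6)
"
```

```text
time: 7.45
tool_pos: [0.6298, 0.174, 0.161]
ee_rot: [3.141, -0.0, 0.021]
wrist_force: [-1.0, 0.0, -1.8]
width: 0.0079
time: 7.95
tool_pos: [0.63, 0.1661, 0.161]
ee_rot: [3.141, -0.0, 0.021]
wrist_force: [0.6, 0.1, -0.6]
width: 0.0079
 t 7.95 tcp [630.  166.1 161. ] rpy [179.99  -0.     1.22] shift [-0.1  1.1 -0. ] turn [ 0.01 -0.    0.02] F [ 0.6  0.1 -0.6] w 7.9
```

View pics/s3_c235_230.png

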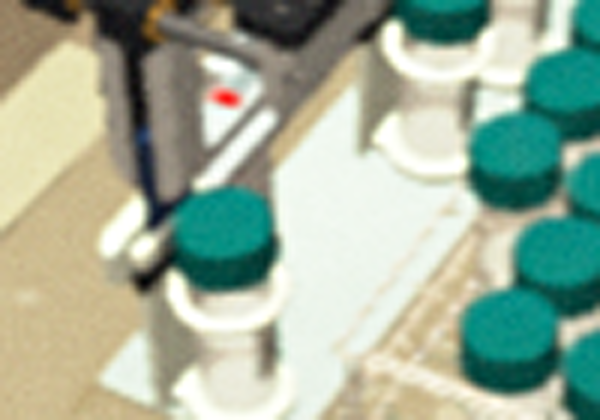

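The carrier is at the mouth, foot in line with the rail (foot at (125,240), rail end at (205,185)), red tab clear, and the force is near zero. I'll feed in slowly.

```bash
python3 -m jog '[[[0,0,0],[0,2,0],1],[[0,0,0],[0,4,0],1],[[0,0,0],[0,6,0],1],[[0,0,0],[0,8,0],1],[[0,0,0],[0,8,0],1]]'; python3 -m jog '[[[0,0,0],[0,2,0],1],[[0,0,0],[0,4,0],1],[[0,0,0],[0,6,0],1],[[0,0,0],[0,8,0],1],[[0,0,0],[0,8,0],1]]';   python3 -m jog '[[[0,0,0],[0,2,0],1],[[0,0,0],[0,4,0],1],[[0,0,0],[0,6,0],1],[[0,0,0],[0,8,0],1],[[0,0,0],[0,8,0],1]]'; python3 -c "
from h import *
plan([.6476-.021*.142-.0142,.142,.161],1.2)
"
```

```text
time: 8.5
tool_pos: [0.6302, 0.1581, 0.161]
ee_rot: [3.141, -0.0, 0.021]
wrist_force: [-1.0, 0.0, -1.1]
width: 0.0081
time: 9.0
tool_pos: [0.6303, 0.1501, 0.161]
ee_rot: [3.141, -0.0, 0.021]
wrist_force: [-0.5, -0.6, -1.5]
width: 0.0078
time: 9.5
tool_pos: [0.6305, 0.1421, 0.161]
ee_rot: [3.141, -0.0, 0.021]
wrist_force: [0.2, 0.7, -1.5]
width: 0.0082
 t 9.5 tcp [630.5 142.1 161. ] rpy [179.99  -0.     1.22] shift [-0.1  0.1 -0. ] turn [ 0.01 -0.    0.02] F [ 0.2  0.7 -1.5] w 8.2
```

```bash
python3 -m jog '[[[0,0,0],[0,2,0],1],[[0,0,0],[0,4,0],1],[[0,0,0],[0,6,0],1],[[0,0,0],[0,8,0],1],[[0,0,0],[0,10,0],1]]'; python3 -m jog '[[[0,0,0],[0,2,0],1],[[0,0,0],[0,4,0],1],[[0,0,0],[0,6,0],1],[[0,0,0],[0,8,0],1],[[0,0,0],[0,10,0],1]]';   python3 -m jog '[[[0,0,0],[0,2,0],1],[[0,0,0],[0,4,0],1],[[0,0,0],[0,6,0],1],[[0,0,0],[0,8,0],1],[[0,0,0],[0,10,0],1]]'; python3 -c "
from h import *
plan([.6476-.021*.112-.0142,.112,.161],1.2)
"
```

```text
time: 10.0
tool_pos: [0.6307, 0.1323, 0.161]
ee_rot: [3.142, -0.0, 0.022]
wrist_force: [-0.1, 0.2, -0.7]
width: 0.0079
time: 10.5
tool_pos: [0.6306, 0.1228, 0.1605]
ee_rot: [-3.141, 0.001, 0.022]
wrist_force: [0.5, 1.4, -2.7]
width: 0.0077
time: 11.0
tool_pos: [0.631, 0.1119, 0.1607]
ee_rot: [3.141, 0.001, 0.022]
wrist_force: [0.4, 1.0, -4.2]
width: 0.0074
 t 11.0 tcp [631.  111.9 160.7] rpy [1.7995e+02 3.0000e-02 1.2300e+00] shift [ 0.1 -0.1 -0.3] turn [0.05 0.03 0.03] F [ 0.4  1.  -4.2] w 7.4
```

```bash
for i in 1 2 3; do :; done; python3 -m jog '[[[0,0,0],[0,2,0],1],[[0,0,0],[0,4,0],1],[[0,0,0],[0,6,0],1],[[0,0,0],[0,8,0],1],[[0,0,0],[0,10,0],1]]'; python3 -m jog '[[[0,0,0],[0,2,0],1],[[0,0,0],[0,4,0],1],[[0,0,0],[0,6,0],1],[[0,0,0],[0,8,0],1],[[0,0,0],[0,10,0],1]]';   python3 -m jog '[[[0,0,0],[0,2,0],1],[[0,0,0],[0,4,0],1],[[0,0,0],[0,6,0],1],[[0,0,0],[0,8,0],1],[[0,0,0],[0,10,0],1]]'; python3 -m jog '[[[0,0,0],[0,2,0],1],[[0,0,0],[0,4,0],1],[[0,0,0],[0,6,0],1],[[0,0,0],[0,8,0],1],[[0,0,0],[0,10,0],1]]'; python3 -m jog '[[[0,0,0],[0,1,0],1],[[0,0,0],[0,3,0],1],[[0,0,0],[0,4,0],1],[[0,0,0],[0,4,0],1],[[0,0,0],[0,4,0],1]]';python3 -c "
from h import *
plan([.6476-.021*.067-.0142,.067,.161],1.2)
snap('scene','s4');snap('top','t4');crop('s4',250,180,350,280,6)
"
```

```text
time: 11.5
tool_pos: [0.6313, 0.1023, 0.161]
ee_rot: [3.141, 0.0, 0.022]
wrist_force: [0.4, 0.5, -4.6]
width: 0.0078
time: 12.0
tool_pos: [0.6316, 0.0923, 0.161]
ee_rot: [3.141, -0.0, 0.022]
wrist_force: [-0.0, 1.0, -4.5]
width: 0.008
time: 12.5
tool_pos: [0.6318, 0.0823, 0.161]
ee_rot: [3.142, 0.0, 0.022]
wrist_force: [0.2, 1.7, -3.7]
width: 0.0078
time: 13.0
tool_pos: [0.6322, 0.0721, 0.1613]
ee_rot: [3.141, -0.001, 0.022]
wrist_force: [0.1, 0.6, -2.8]
width: 0.0076
time: 13.5
tool_pos: [0.6321, 0.0685, 0.1611]
ee_rot: [3.142, -0.0, 0.022]
wrist_force: [0.4, -0.2, -1.7]
width: 0.0076
 t 13.5 tcp [632.1  68.5 161.1] rpy [ 1.80e+02 -2.00e-02  1.25e+00] shift [-0.2  1.5  0.1] turn [ 0.   -0.02  0.05] F [ 0.4 -0.2 -1.7] w 7.6
```

View pics/s4_c250_180.png

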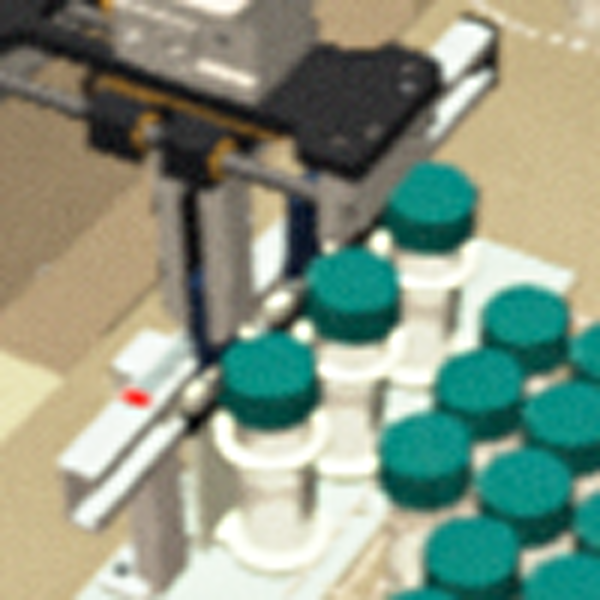

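The carrier's foot is inside the rail. The red tab (135,398) is behind it and the downward catch load is gone, so the catch has dropped. The row still has gaps, and even a stop in the nearest position leaves room down to TCP y≈0.025, so I'll advance to about 0.030.

```bash
cat > ok.py <<'E'
import sys
from bench import robot
o=robot.get_obs();f=o['wrist_force'];print('F',f.round(1),'y',(o['tool_pos'][1]*1000).round(1),'w',round(o['width']*1e3,1),'roll',o['ee_rot'][0].round(3))
sys.exit(f[1]>float(sys.argv[1]))
E
J="python3 -m jog"
python3 -m jog '[[[0,0,0],[0,2,0],1],[[0,0,0],[0,4,0],1],[[0,0,0],[0,6,0],1],[[0,0,0],[0,8,0],1],[[0,0,0],[0,8,0],1]]' >/dev/null && python3 ok.py 7 && python3 -m jog '[[[0,0,0],[0,2,0],1],[[0,0,0],[0,4,0],1],[[0,0,0],[0,6,0],1],[[0,0,0],[0,8,0],1],[[0,0,0],[0,8,0],1]]' >/dev/null && python3 ok.py 7 && python3 -m jog '[[[0,0,0],[0,2,0],1],[[0,0,0],[0,4,0],1],[[0,0,0],[0,6,0],1],[[0,0,0],[0,8,0],1],[[0,0,0],[0,8,0],1]]' >/dev/null && python3 ok.py 7 && python3 -m jog '[[[0,0,0],[0,2,0],1],[[0,0,0],[0,4,0],1],[[0,0,0],[0,6,0],1],[[0,0,0],[0,8,0],1],[[0,0,0],[0,8,0],1]]' >/dev/null && python3 ok.py 7 && python3 -m jog '[[[0,0,0],[0,1,0],1],[[0,0,0],[0,2,0],1],[[0,0,0],[0,4,0],1],[[0,0,0],[0,6,0],1],[[0,0,0],[0,6,0],1]]' >/dev/null && python3 ok.py 7
```

```text
F [-0.2 -0.9 -0.9] y 60.1 w 7.7 roll 3.141False
```

```bash
sed -i 's/sys.exit(\(.*\))$/sys.exit(int(\1))/' ok.py
python3 -m jog '[[[0,0,0],[0,2,0],1],[[0,0,0],[0,4,0],1],[[0,0,0],[0,6,0],1],[[0,0,0],[0,8,0],1],[[0,0,0],[0,8,0],1]]' >/dev/null && python3 ok.py 7 && python3 -m jog '[[[0,0,0],[0,2,0],1],[[0,0,0],[0,4,0],1],[[0,0,0],[0,6,0],1],[[0,0,0],[0,8,0],1],[[0,0,0],[0,8,0],1]]' >/dev/null && python3 ok.py 7 && python3 -m jog '[[[0,0,0],[0,2,0],1],[[0,0,0],[0,4,0],1],[[0,0,0],[0,6,0],1],[[0,0,0],[0,8,0],1],[[0,0,0],[0,8,0],1]]' >/dev/null && python3 ok.py 7 && python3 -m jog '[[[0,0,0],[0,1,0],1],[[0,0,0],[0,2,0],1],[[0,0,0],[0,4,0],1],[[0,0,0],[0,6,0],1],[[0,0,0],[0,6,0],1]]' >/dev/null && python3 ok.py 7
```

```text
F [ 0.6  0.8 -1.7] y 52.4 w 7.9 roll -3.141
F [-0.5  0.8 -1. ] y 44.0 w 8.2 roll 3.141
F [-0.6  1.7 -1. ] y 36.3 w 7.7 roll 3.141
F [-0.4  1.8 -0.7] y 30.0 w 8.0 roll 3.141
```

```bash

python3 -m jog '[[[0,0,0],[0,1,0],1],[[0,0,0],[0,1,0],1]]' >/dev/null && python3 ok.py 6 && 
python3 -m jog '[[[0,0,0],[0,1,0],1],[[0,0,0],[0,1,0],1]]' >/dev/null && python3 ok.py 6 && 
python3 -m jog '[[[0,0,0],[0,1,0],1],[[0,0,0],[0,1,0],1]]' >/dev/null && python3 ok.py 6 && 
python3 -m jog '[[[0,0,0],[0,1,0],1],[[0,0,0],[0,1,0],1]]' >/dev/null && python3 ok.py 6 && 
python3 -m jog '[[[0,0,0],[0,1,0],1],[[0,0,0],[0,1,0],1]]' >/dev/null && python3 ok.py 6 && 
python3 -m jog '[[[0,0,0],[0,1,0],1],[[0,0,0],[0,1,0],1]]' >/dev/null && python3 ok.py 6 && 
python3 -m jog '[[[0,0,0],[0,1,0],1],[[0,0,0],[0,1,0],1]]' >/dev/null && python3 ok.py 6 && 
python3 -m jog '[[[0,0,0],[0,1,0],1],[[0,0,0],[0,1,0],1]]' >/dev/null && python3 ok.py 6 && 
python3 -m jog '[[[0,0,0],[0,1,0],1],[[0,0,0],[0,1,0],1]]' >/dev/null && python3 ok.py 6 && 
python3 -m jog '[[[0,0,0],[0,1,0],1],[[0,0,0],[0,1,0],1]]' >/dev/null && python3 ok.py 6 && 
python3 -m jog '[[[0,0,0],[0,1,0],1],[[0,0,0],[0,1,0],1]]' >/dev/null && python3 ok.py 6 && 
python3 -m jog '[[[0,0,0],[0,1,0],1],[[0,0,0],[0,1,0],1]]' >/dev/null && python3 ok.py 6 && 
python3 -m jog '[[[0,0,0],[0,1,0],1],[[0,0,0],[0,1,0],1]]' >/dev/null && python3 ok.py 6 && 
python3 -m jog '[[[0,0,0],[0,1,0],1],[[0,0,0],[0,1,0],1]]' >/dev/null && python3 ok.py 6 && 
python3 -m jog '[[[0,0,0],[0,1,0],1],[[0,0,0],[0,1,0],1]]' >/dev/null && python3 ok.py 6 && 
python3 -m jog '[[[0,0,0],[0,1,0],1],[[0,0,0],[0,1,0],1]]' >/dev/null && python3 ok.py 6 
```

```text
F [-0.   1.8 -1. ] y 29.3 w 7.5 roll 3.141
F [-0.4  3.2 -0.8] y 28.4 w 7.7 roll 3.141
F [ 0.3  2.9 -1.3] y 27.4 w 7.6 roll 3.141
F [-0.8  2.6 -1.3] y 26.3 w 7.7 roll 3.141
F [-0.1  2.5 -1.6] y 25.3 w 7.8 roll 3.141
F [-0.1  2.6 -1.7] y 24.3 w 7.5 roll 3.141
F [-0.4  1.4 -0.6] y 23.3 w 7.9 roll 3.141
F [ 0.2  2.4 -1.6] y 22.3 w 7.8 roll 3.141
F [-0.2  2.2 -0.7] y 21.3 w 7.7 roll 3.141
F [-0.1  2.5 -0.7] y 20.3 w 7.9 roll 3.141
F [-1.5  1.4 -1.4] y 19.3 w 8.0 roll 3.141
F [ 0.2  1.9 -0.5] y 18.3 w 8.0 roll 3.141
F [-0.3  3.1 -1.3] y 17.3 w 8.1 roll 3.141
F [-0.2  2.1 -1.6] y 16.3 w 7.6 roll 3.141
F [ 0.1  2.8 -1.4] y 15.3 w 7.6 roll 3.141
F [-0.6  2.2 -0. ] y 14.3 w 7.9 roll 3.141
```

```bash

python3 -m jog '[[[0,0,0],[0,1,0],1],[[0,0,0],[0,1,0],1]]' >/dev/null && python3 ok.py 5 && 
python3 -m jog '[[[0,0,0],[0,1,0],1],[[0,0,0],[0,1,0],1]]' >/dev/null && python3 ok.py 5 && 
python3 -m jog '[[[0,0,0],[0,1,0],1],[[0,0,0],[0,1,0],1]]' >/dev/null && python3 ok.py 5 && 
python3 -m jog '[[[0,0,0],[0,1,0],1],[[0,0,0],[0,1,0],1]]' >/dev/null && python3 ok.py 5 && 
python3 -m jog '[[[0,0,0],[0,1,0],1],[[0,0,0],[0,1,0],1]]' >/dev/null && python3 ok.py 5 && 
python3 -m jog '[[[0,0,0],[0,1,0],1],[[0,0,0],[0,1,0],1]]' >/dev/null && python3 ok.py 5 && 
python3 -m jog '[[[0,0,0],[0,1,0],1],[[0,0,0],[0,1,0],1]]' >/dev/null && python3 ok.py 5 && 
python3 -m jog '[[[0,0,0],[0,1,0],1],[[0,0,0],[0,1,0],1]]' >/dev/null && python3 ok.py 5 && 
python3 -m jog '[[[0,0,0],[0,1,0],1],[[0,0,0],[0,1,0],1]]' >/dev/null && python3 ok.py 5 && 
python3 -m jog '[[[0,0,0],[0,1,0],1],[[0,0,0],[0,1,0],1]]' >/dev/null && python3 ok.py 5 && 
python3 -m jog '[[[0,0,0],[0,1,0],1],[[0,0,0],[0,1,0],1]]' >/dev/null && python3 ok.py 5 && 
python3 -m jog '[[[0,0,0],[0,1,0],1],[[0,0,0],[0,1,0],1]]' >/dev/null && python3 ok.py 5 && 
python3 -m jog '[[[0,0,0],[0,1,0],1],[[0,0,0],[0,1,0],1]]' >/dev/null && python3 ok.py 5 && 
python3 -m jog '[[[0,0,0],[0,1,0],1],[[0,0,0],[0,1,0],1]]' >/dev/null && python3 ok.py 5 && 
python3 -m jog '[[[0,0,0],[0,1,0],1],[[0,0,0],[0,1,0],1]]' >/dev/null && python3 ok.py 5 && 
python3 -m jog '[[[0,0,0],[0,1,0],1],[[0,0,0],[0,1,0],1]]' >/dev/null && python3 ok.py 5 && 
python3 -m jog '[[[0,0,0],[0,1,0],1],[[0,0,0],[0,1,0],1]]' >/dev/null && python3 ok.py 5 && 
python3 -m jog '[[[0,0,0],[0,1,0],1],[[0,0,0],[0,1,0],1]]' >/dev/null && python3 ok.py 5 
```

```text
F [-0.9  2.  -0.8] y 13.3 w 7.4 roll 3.141
F [ 0.9  3.2 -1.8] y 12.7 w 8.0 roll -3.141
F [-1.7  4.5 -0.5] y 12.4 w 7.9 roll -3.14
F [-0.8  6.9 -0.6] y 12.1 w 7.9 roll -3.139
```

Contact with the stop: the force now rises about 2.4 N per commanded mm. I'm aiming for a wrist reading of about 13.5 N.

```bash

python3 -m jog '[[[0,0,0],[0,1,0],1],[[0,0,0],[0,1,0],1]]' >/dev/null && python3 ok.py 12 && 
python3 -m jog '[[[0,0,0],[0,1,0],1],[[0,0,0],[0,1,0],1]]' >/dev/null && python3 ok.py 12 && 
python3 -m jog '[[[0,0,0],[0,0.7,0],1],[[0,0,0],[0,0.7,0],1]]' >/dev/null && python3 ok.py 12;  python3 -m jog '[[[0,0,0],[0,0,0],1],[[0,0,0],[0,0,0],1]]' >/dev/null; python3 ok.py 15
```

```text
F [-0.6  7.3 -0.5] y 11.8 w 7.8 roll -3.137
F [-1.3  8.5  0.2] y 11.5 w 7.6 roll -3.136
F [-0.6  8.7  0.1] y 11.1 w 7.7 roll -3.136
F [0.5 8.8 0.1] y 11.1 w 7.9 roll -3.136
```

```bash

python3 -m jog '[[[0,0,0],[0,1,0],1],[[0,0,0],[0,1,0],1]]' >/dev/null && python3 ok.py 12 && 
python3 -m jog '[[[0,0,0],[0,1,0],1],[[0,0,0],[0,1,0],1]]' >/dev/null && python3 ok.py 12 && 
python3 -m jog '[[[0,0,0],[0,1,0],1],[[0,0,0],[0,1,0],1]]' >/dev/null && python3 ok.py 12;  python3 -m jog '[[[0,0,0],[0,0,0],1],[[0,0,0],[0,0,0],1]]' >/dev/null; python3 ok.py 15
```

```text
F [-1.2  9.7  0.7] y 10.3 w 7.9 roll -3.135
F [-1.3 10.6  1.5] y 9.5 w 7.9 roll -3.135
F [-1.4  9.9  1.7] y 8.6 w 7.5 roll -3.135
F [-1.1  9.4  1.7] y 8.6 w 7.7 roll -3.135
```

```bash
python3 - <<'E'
from h import *
snap('scene','s5');snap('top','t5');snap('wrist','w5');crop('s5',260,180,350,270,6)
for t in('s4','s5','t4','t5','w5'):
    X=cloud(load(t)).reshape(-1,3)
    c=X[np.all((X>[.57,-.2,.143])&(X<[.628,.12,.152]),1)]
    # caps by y histogram
    h,e=np.histogram(c[:,1],np.arange(-.2,.12,.004));print(t,[(round(a*1000),int(n)) for a,n in zip(e,h) if n])
a=load('w5')['im'][180:360,200:440,::-1];b=cv2.imread('pics/s5_c260_180.png')
o=np.zeros((600,800,3),np.uint8);o[:540,:540]=b;o[:195,540:800]=cv2.resize(a,(260,195));cv2.imwrite('pics/m5.png',o)
E
```

```text
s4 [(-80, 2), (-76, 7), (-72, 12), (-68, 10), (-64, 11), (-60, 15), (-56, 11), (-52, 11), (-48, 6), (-44, 12), (-40, 2), (-16, 3), (-12, 12), (-8, 13), (-4, 15), (0, 17), (4, 16), (8, 14), (12, 16), (16, 15), (20, 8), (24, 3), (44, 2), (48, 6), (52, 14), (56, 17), (60, 20), (64, 17), (68, 13), (72, 22), (76, 12), (80, 19), (84, 17), (88, 1)]
s5 [(-108, 2), (-104, 6), (-100, 8), (-96, 12), (-92, 14), (-88, 6), (-84, 7), (-80, 11), (-76, 8), (-72, 13), (-60, 2), (-56, 9), (-52, 11), (-48, 8), (-44, 14), (-40, 17), (-36, 14), (-32, 18), (-28, 11), (-24, 10), (-20, 4), (-12, 1), (-8, 7), (-4, 17), (0, 10), (4, 15), (8, 16), (12, 14), (16, 17), (20, 16), (24, 14), (28, 13), (32, 1)]
t4 [(-84, 2), (-80, 19), (-76, 28), (-72, 24), (-68, 26), (-64, 32), (-60, 33), (-56, 32), (-52, 23), (-48, 22), (-44, 7), (-20, 3), (-16, 11), (-12, 25), (-8, 31), (-4, 35), (0, 37), (4, 37), (8, 30), (12, 27)]
t5 [(-112, 3), (-108, 20), (-104, 25), (-100, 27), (-96, 31), (-92, 30), (-88, 29), (-84, 23), (-48, 10), (-44, 38), (-40, 35), (-36, 33), (-32, 25), (-28, 11)]
w5 [(-96, 23), (-92, 41), (-88, 19), (-12, 50), (-8, 203), (-4, 272), (0, 310), (4, 353), (8, 393), (12, 499), (16, 554), (20, 486), (24, 417), (28, 52)]
```

View pics/m5.png

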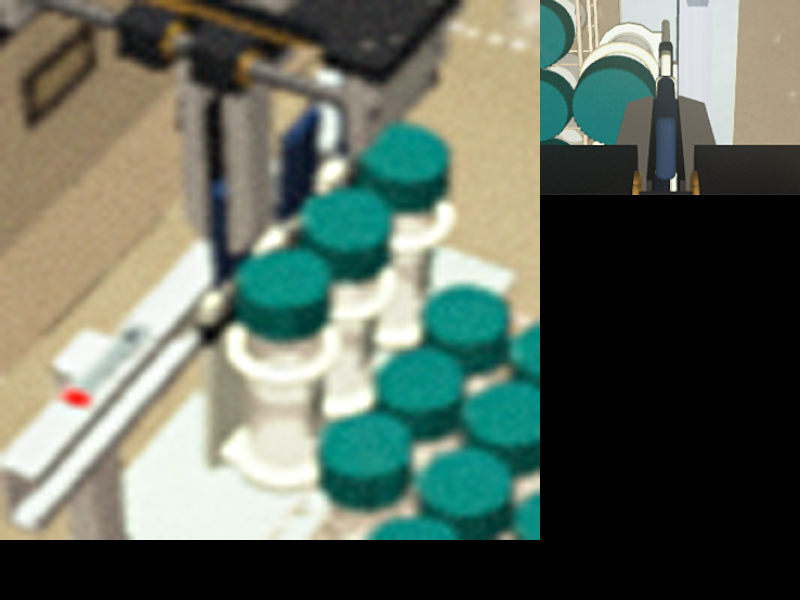

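The scene view shows the row closed up, with caps at (285,293), (345,232), (405,165). The red tab is down behind at (75,397). The force has levelled off at about 10 N because the handle is slipping/turning in the pads. A steadier push is to release, back off, shut the fingers and press their side against the edge of the handle, lower down.

```bash

python3 -m jog '[[[0,0,0],[0,0,0],-1],[[0,0,0],[0,0,0],-1],[[0,0,0],[0,0,0],-1],[[0,0,0],[0,0,0],-1],[[0,0,0],[0,0,0],-1]]' >/dev/null;python3 -m jog '[[[0,0,0],[0,0,0],-1],[[0,0,0],[0,0,0],-1],[[0,0,0],[0,0,0],-1],[[0,0,0],[0,0,0],-1],[[0,0,0],[0,0,0],-1]]'
python3 - <<'E'
from h import *
plan([.6476-.021*.04-.0142,.04,.161],1.2)
snap('wrist','w6')
X=cloud(load('w6')).reshape(-1,3)
c=X[np.all((X>[.57,-.02,.140])&(X<[.625,.05,.152]),1)];print('cap',len(c),cv2.minEnclosingCircle((c[:,:2]*1000).astype('f4')),np.polyfit(c[:,1],c[:,2],1))
h=X[np.all((X>[.61,-.02,.18])&(X<[.65,.05,.2]),1)];print('handle',len(h),h.min(0) if len(h) else'',h.max(0) if len(h) else '')
E
```

```text
time: 22.85
tool_pos: [0.6335, 0.0048, 0.161]
ee_rot: [3.141, -0.0, 0.022]
wrist_force: [1.2, 0.3, -0.3]
width: 0.0845
 t 22.85 tcp [633.5   4.8 161. ] rpy [179.99  -0.     1.25] shift [ -0.1 -35.2  -0. ] turn [ 0.01 -0.    0.05] F [ 1.2  0.3 -0.3] w 84.5
cap 4285 ((607.9786376953125, 5.215540409088135), 25.395906448364258) [0.00218491 0.14386672]
handle 1307 [ 0.62396783 -0.001595    0.18000411] [0.63279965 0.02447245 0.1900237 ]
```

```bash

python3 -m jog '[[[0,0,0],[0,-15,0],-1],[[0,0,0],[0,-28,0],-1],[[0,0,0],[0,-38,0],-1],[[0,0,0],[0,-38,0],-1],[[0,0,0],[0,-38,0],1]]' ;python3 -m jog '[[[0,0,0],[0,0,0],1],[[0,0,0],[0,0,0],1],[[0,0,0],[0,0,0],1],[[0,0,0],[0,0,0],1],[[0,0,0],[0,0,0],1]]'>/dev/null;python3 -m jog '[[[0,0,0],[0,0,0],1],[[0,0,0],[0,0,0],1],[[0,0,0],[0,0,0],1],[[0,0,0],[0,0,0],1],[[0,0,0],[0,0,0],1]]'>/dev/null;python3 -m jog '[[[0,0,0],[0,0,0],1],[[0,0,0],[0,0,0],1],[[0,0,0],[0,0,3],1],[[0,0,0],[0,0,6],1],[[0,0,0],[0,0,9],1]]'
python3 - <<'E'
from h import *
plan([.6285,.042,.152],1.2)
snap('wrist','w7');snap('scene','s7')
a=load('w7')['im'][180:420,160:480,::-1];b=load('s7')['im'][180:270,260:350,::-1]
o=np.zeros((480,800,3),np.uint8);o[:360,:480]=cv2.resize(a,(480,360));o[:320,480:]=cv2.resize(b,(320,320),interpolation=2);cv2.imwrite('pics/m7.png',o)
X=cloud(load('w7')).reshape(-1,3)
h=X[np.all((X>[.61,-.02,.186])&(X<[.65,.05,.2]),1)];print('handle',len(h),h.min(0) if len(h) else'',h.max(0) if len(h) else '')
E
```

```text
time: 23.4
tool_pos: [0.6326, 0.0434, 0.161]
ee_rot: [3.141, -0.0, 0.023]
wrist_force: [-0.0, -0.1, -0.6]
width: 0.0888
time: 24.9
tool_pos: [0.6325, 0.0428, 0.1515]
ee_rot: [3.141, 0.0, 0.022]
wrist_force: [0.4, 0.4, -0.3]
width: 0.0006
 t 24.9 tcp [632.5  42.8 151.5] rpy [1.7999e+02 2.0000e-02 1.2500e+00] shift [-4.   0.7 -0.5] turn [0.01 0.02 0.05] F [ 0.4  0.4 -0.3] w 0.6
handle 27 [ 0.63107639 -0.00092046  0.1860092 ] [0.63226397 0.00890673 0.18939275]
```

View pics/m7.png

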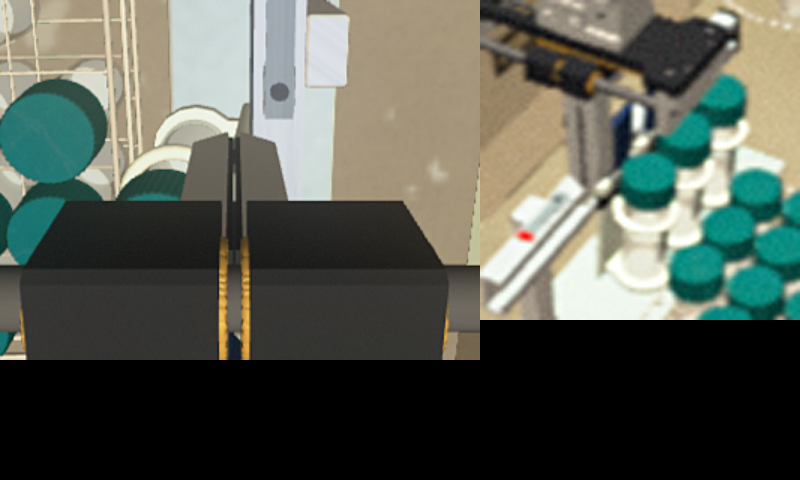

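The fingers are shut and stand just behind the handle's edge, clear of the catch (strip end at about (280,95) in the left inset). The carriers stay upright and touching. Now I'll press in small guarded steps.

```bash

python3 -m jog '[[[0,0,0],[-2,2,0],1],[[0,0,0],[-2,4,0],1],[[0,0,0],[-2,4,0],1]]' >/dev/null && python3 ok.py 3 && 
python3 -m jog '[[[0,0,0],[0,1,0],1],[[0,0,0],[0,1,0],1]]' >/dev/null && python3 ok.py 3 && 
python3 -m jog '[[[0,0,0],[0,1,0],1],[[0,0,0],[0,1,0],1]]' >/dev/null && python3 ok.py 3 && 
python3 -m jog '[[[0,0,0],[0,1,0],1],[[0,0,0],[0,1,0],1]]' >/dev/null && python3 ok.py 3 && 
python3 -m jog '[[[0,0,0],[0,1,0],1],[[0,0,0],[0,1,0],1]]' >/dev/null && python3 ok.py 3 && 
python3 -m jog '[[[0,0,0],[0,1,0],1],[[0,0,0],[0,1,0],1]]' >/dev/null && python3 ok.py 3 && 
python3 -m jog '[[[0,0,0],[0,1,0],1],[[0,0,0],[0,1,0],1]]' >/dev/null && python3 ok.py 3 && 
python3 -m jog '[[[0,0,0],[0,1,0],1],[[0,0,0],[0,1,0],1]]' >/dev/null && python3 ok.py 3 && 
python3 -m jog '[[[0,0,0],[0,1,0],1],[[0,0,0],[0,1,0],1]]' >/dev/null && python3 ok.py 3
```

```text
F [-0.7 -0.1  1.2] y 38.4 w 0.0 roll 3.141
F [ 0.2 -0.3  0.1] y 37.6 w 0.5 roll 3.141
F [-0.5 -0.5 -0.3] y 36.6 w 0.4 roll 3.141
F [-0.3  0.1  0.4] y 35.6 w 0.8 roll 3.141
F [-0.1  0.3  0.4] y 34.6 w 0.3 roll 3.141
F [-0.5  1.1  0.8] y 33.6 w 0.5 roll 3.141
F [-1.1 -0.5  0.3] y 32.7 w 0.8 roll 3.142
F [-0.7  1.5  0.9] y 32.1 w 0.0 roll -3.141
F [-0.7  4.1  1.1] y 31.7 w 0.7 roll -3.14
```

```bash

python3 -m jog '[[[0,0,0],[0,1,0],1],[[0,0,0],[0,1,0],1]]' >/dev/null && python3 ok.py 11.5 && 
python3 -m jog '[[[0,0,0],[0,1,0],1],[[0,0,0],[0,1,0],1]]' >/dev/null && python3 ok.py 11.5 && 
python3 -m jog '[[[0,0,0],[0,1,0],1],[[0,0,0],[0,1,0],1]]' >/dev/null && python3 ok.py 11.5 && 
python3 -m jog '[[[0,0,0],[0,1,0],1],[[0,0,0],[0,1,0],1]]' >/dev/null && python3 ok.py 11.5 ; 
python3 -m jog '[[[0,0,0],[0,0,0],1],[[0,0,0],[0,0,0],1]]' >/dev/null ; python3 ok.py 11.5
```

```text
F [-1.2  5.3  2.9] y 31.1 w 0.7 roll -3.139
F [-0.5  6.   4.1] y 30.7 w 0.7 roll -3.138
F [-1.6  7.2  4.8] y 30.2 w 0.3 roll -3.137
F [-1.4  7.9  4.9] y 29.7 w 0.8 roll -3.137
F [-2.1  8.4  5.7] y 29.8 w 0.4 roll -3.137
```

```bash

python3 -m jog '[[[0,0,0],[0,1.5,0],1],[[0,0,0],[0,1.5,0],1]]' >/dev/null && python3 ok.py 13.5 && 
python3 -m jog '[[[0,0,0],[0,1.5,0],1],[[0,0,0],[0,1.5,0],1]]' >/dev/null && python3 ok.py 13.5 && 
python3 -m jog '[[[0,0,0],[0,1,0],1],[[0,0,0],[0,1,0],1]]' >/dev/null && python3 ok.py 13.5 && 
python3 -m jog '[[[0,0,0],[0,1,0],1],[[0,0,0],[0,1,0],1]]' >/dev/null && python3 ok.py 13.5 && 
python3 -m jog '[[[0,0,0],[0,1,0],1],[[0,0,0],[0,1,0],1]]' >/dev/null && python3 ok.py 13.5 ; 
python3 -m jog '[[[0,0,0],[0,0,0],1],[[0,0,0],[0,0,0],1]]' >/dev/null ; python3 ok.py 11.5
```

```text
F [-1.3  9.9  6.3] y 29.3 w 0.2 roll -3.135
F [-1.5 12.6  6.2] y 28.9 w 0.3 roll -3.133
F [-1.2 15.2  6.3] y 28.7 w 0.8 roll -3.131
F [-2.1 14.5  6.5] y 28.8 w 0.4 roll -3.131
```

```bash

python3 -m jog '[[[0,0,0],[0,0.4,0],1],[[0,0,0],[0,0.8,0],1],[[0,0,0],[0,0.8,0],1],[[0,0,0],[0,0.8,0],1]]' >/dev/null ; python3 ok.py 11.5
python3 - <<'E'
from h import *
snap('scene','s8')
def g(t): return cv2.cvtColor(load(t)['im'],cv2.COLOR_RGB2GRAY).astype('f4')
# mid/far caps at scene full px
a,b=g('s7'),g('s8')
s=load('s8');T=s['T'];K=s['K']
def pj(p):
    c=T@np.r_[p,1];return np.array([K[0,2]+K[0,0]*c[0]/-c[2],K[1,2]-K[1,1]*c[1]/-c[2]])
for n,(u,v) in dict(near=(307,229),mid=(317,219),far=(327,207),rail=(272,250),rack=(337,240)).items():
    r=14;w=cv2.createHanningWindow((2*r,2*r),cv2.CV_32F)
    print(n,cv2.phaseCorrelate(a[v-r:v+r,u-r:u+r],b[v-r:v+r,u-r:u+r],w))
print('px per -1mm y',pj([.608,-.041,.148])-pj([.608,-.04,.148]), pj([.608,-.04,.148]),pj([.608,-.09,.148]))
E
python3 ok.py 11
```

```text
F [-1.6 15.4  6. ] y 28.7 w 0.2 roll -3.13
near ((0.4001867340489369, -0.9768646395458394), 0.9246281385421753)
mid ((0.4151219076059789, -0.1815748745421928), 0.8370593945185344)
far ((-0.28199975035669667, -0.06395978033132543), 0.765922655529446)
rail ((0.10554535720432945, -0.09941671332330237), 0.9767194578382704)
rack ((0.08457347567543216, -0.0020494418996328534), 0.7900693533155653)
px per -1mm y [ 0.20582048 -0.22664998] [318.63783723 215.34479193] [328.69146434 204.27371465]
F [-2.1 15.5  6.7] y 28.7 w 0.3 roll -3.13
```

```bash

python3 -m jog '[[[0,0,0],[0,0.3,0],1],[[0,0,0],[0,0.5,0],1],[[0,0,0],[0,0.5,0],1]]' >/dev/null ; python3 ok.py 17 &&
python3 -m jog '[[[0,0,0],[0,0.2,0],1],[[0,0,0],[0,0.4,0],1],[[0,0,0],[0,0.4,0],1],[[0,0,0],[0,0.4,0],1]]' >/dev/null ; python3 ok.py 17;  python3 -m jog '[[[0,0,0],[0,0,0],1],[[0,0,0],[0,0,0],1]]' >/dev/null ; python3 ok.py 17
```

```text
F [-1.9 16.6  6.8] y 28.6 w 0.5 roll -3.13
F [-1.5 17.   6.7] y 28.5 w 0.9 roll -3.129
F [-2.1 16.2  7. ] y 28.5 w -0.0 roll -3.129
```

```bash

python3 -m jog '[[[0,0,0],[0,0.3,0],1],[[0,0,0],[0,0.6,0],1],[[0,0,0],[0,0.6,0],1]]' >/dev/null ; python3 ok.py 17; python3 -m jog '[[[0,0,0],[0,0,0],1],[[0,0,0],[0,0,0],1]]' >/dev/null ; python3 ok.py 17
python3 - <<'E'
from h import *
snap('scene','s9');snap('top','t9')
E
python3 ok.py 11
```

```text
F [-2.  17.8  7.1] y 28.4 w 0.3 roll -3.128
F [-1.5 18.   7.2] y 28.4 w 0.7 roll -3.128
F [-1.3 16.9  6.9] y 28.3 w 0.8 roll -3.128
```

```bash

python3 -m jog '[[[0,0,0],[0,-2,0],1],[[0,0,0],[0,-4,0],1],[[0,0,0],[0,-8,0],1],[[0,0,0],[0,-14,0],1],[[0,0,0],[0,-16,0],1]]' >/dev/null ; python3 ok.py 17
python3 -c "
from h import *
snap('scene','sa');snap('top','ta')
def cen(t,f):
    z=load(t);X=cloud(z);im=z['im'].astype(int);m=(im[...,1]-im[...,0]>40)&(X[...,2]>.135)&(X[...,0]>.57)&(X[...,0]<.64)
    q=m&(X[...,1]<f[1])&(X[...,1]>f[0]);v,u=np.nonzero(q);return len(u),u.mean().round(3),v.mean().round(3)
for t in('s7','s8','s9','sa'): print(t,cen(t,(-.115,-.064)),cen(t,(-.064,-.014)),cen(t,(-.014,.035)))
for t in('t9','ta'): print(t,cen(t,(-.118,-.07)),cen(t,(-.07,-.018)))
"
python3 -m jog '[[[0,0,0],[0,0,-40],1],[[0,0,0],[0,0,-80],1],[[0,0,0],[0,-40,-120],1],[[0,0,0],[0,-90,-120],1],[[0,0,0],[0,-120,-120],1]]'
```

```text
F [ 0.5 -0.1  0.6] y 35.9 w 0.3 roll 3.14
s7 (122, np.float64(327.795), np.float64(207.311)) (136, np.float64(317.574), np.float64(218.574)) (474, np.float64(303.139), np.float64(131.989))
s8 (122, np.float64(327.836), np.float64(207.049)) (276, np.float64(315.159), np.float64(153.663)) (471, np.float64(301.904), np.float64(134.002))
s9 (123, np.float64(327.772), np.float64(207.041)) (283, np.float64(315.124), np.float64(150.781)) (463, np.float64(301.417), np.float64(134.862))
sa (113, np.float64(328.027), np.float64(207.336)) (156, np.float64(316.615), np.float64(207.769)) (500, np.float64(302.976), np.float64(129.258))
t9 (234, np.float64(368.996), np.float64(225.274)) (24, np.float64(351.792), np.float64(226.208))
ta (232, np.float64(368.784), np.float64(225.289)) (189, np.float64(346.217), np.float64(225.571))
time: 31.75
tool_pos: [0.6291, 0.1576, 0.2746]
ee_rot: [-3.141, -0.005, 0.021]
wrist_force: [0.7, -0.6, -0.9]
width: 0.0007
```

The loaded-versus-unloaded cap shift suggests about 0.5–1.2 mm of buffer travel. That is probably enough, but pushing on the handle loses some force to tilt friction. There's time for a cleaner push at bumper height on the back plate edge, in front of the rail, where wrist force ≈ row force.

```bash
python3 -m jog '[[[0,0,0],[0,0,0],1]]'>/dev/null;  python3 -c "
from h import *
plan([.6206,.068,.20],1.2)"
```

```text
t 31.85 tcp [628.  160.  271.9] rpy [-1.7996e+02 -2.0000e-02  1.5200e+00] shift [-9.8 91.8 71.8] turn [-0.04 -0.02  0.32] F [ 1.  -1.1 -1. ] w 0.3
```

```bash
python3 -m jog '[[[0,0,0],[-10,30,10],1],[[0,0,0],[-10,60,35],1],[[0,0,0],[-10,85,60],1],[[0,0,0],[-10,92,72],1],[[0,0,0],[-10,92,72],1]]'>/dev/null; python3 -m jog '[[[0,0,0],[0,0,0],1],[[0,0,0],[0,0,0],1]]'>/dev/null; python3 -c "
from h import *
plan([.6206,.068,.127],1.2)
X=[]
snap('wrist','wb')
X=cloud(load('wb')).reshape(-1,3)
r=X[np.all((X>[.62,.05,.138])&(X<[.68,.16,.144]),1)];print(len(r),r.min(0),r.max(0))"
```

```text
t 32.55 tcp [621.   65.1 201.8] rpy [-1.7999e+02 -1.7000e-01  1.3000e+00] shift [-0.6 -2.9 74.8] turn [-0.01 -0.17  0.1 ] F [-0.2  0.3 -0.5] w 0.2
4752 [0.63647189 0.05004649 0.1380022 ] [0.66786673 0.14680556 0.14399895]
```

```bash
python3 -m jog '[[[0,0,0],[-1,-3,20],1],[[0,0,0],[-1,-3,40],1],[[0,0,0],[-1,-3,58],1],[[0,0,0],[-1,-3,70],1],[[0,0,0],[-1,-3,74],1]]'>/dev/null; python3 ok.py 3; python3 -m jog '[[[0,0,0],[0,3,0],1],[[0,0,0],[0,6,0],1],[[0,0,0],[0,9,0],1],[[0,0,0],[0,12,0],1],[[0,0,0],[0,13,0],1]]'>/dev/null;  python3 ok.py 3;  python3 -c "
from h import *
plan([.6206,.068,.127],1.2)
snap('scene','sc');crop('sc',260,180,350,270,6)"
```

```text
F [-0.4 -0.1 -0.5] y 67.9 w 0.5 roll 3.142
F [ 0.8 -0.1  0.8] y 53.6 w 0.1 roll 3.141
 t 33.6 tcp [619.7  53.6 126.6] rpy [ 1.7999e+02 -6.0000e-02  1.2100e+00] shift [  1.2 -14.4  -0.4] turn [ 0.01 -0.06  0.01] F [ 0.8 -0.1  0.8] w 0.1
```

View pics/sc_c260_180.png

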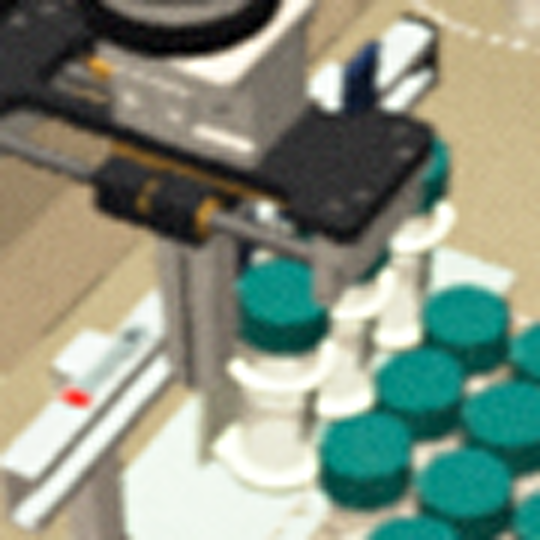

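The fingers (195,380) now stand just behind the back plate, in front of the rail. The row is closed and upright and the red tab is down. Pressing in guarded 1 mm steps.

```bash

python3 -m jog '[[[0,0,0],[0,2,0],1],[[0,0,0],[0,4,0],1],[[0,0,0],[0,6,0],1],[[0,0,0],[0,6,0],1]]' >/dev/null && python3 ok.py 3 && 
python3 -m jog '[[[0,0,0],[0,1,0],1],[[0,0,0],[0,1,0],1]]' >/dev/null && python3 ok.py 3 && 
python3 -m jog '[[[0,0,0],[0,1,0],1],[[0,0,0],[0,1,0],1]]' >/dev/null && python3 ok.py 3 && 
python3 -m jog '[[[0,0,0],[0,1,0],1],[[0,0,0],[0,1,0],1]]' >/dev/null && python3 ok.py 3 && 
python3 -m jog '[[[0,0,0],[0,1,0],1],[[0,0,0],[0,1,0],1]]' >/dev/null && python3 ok.py 3 && 
python3 -m jog '[[[0,0,0],[0,1,0],1],[[0,0,0],[0,1,0],1]]' >/dev/null && python3 ok.py 3 && 
python3 -m jog '[[[0,0,0],[0,1,0],1],[[0,0,0],[0,1,0],1]]' >/dev/null && python3 ok.py 3 && 
python3 -m jog '[[[0,0,0],[0,1,0],1],[[0,0,0],[0,1,0],1]]' >/dev/null && python3 ok.py 3 && 
python3 -m jog '[[[0,0,0],[0,1,0],1],[[0,0,0],[0,1,0],1]]' >/dev/null && python3 ok.py 3
```

```text
F [0.5 0.7 0.6] y 47.9 w 0.6 roll 3.141
F [ 0.7 -0.7  0.3] y 47.1 w 0.6 roll 3.141
F [-0.1  0.5  0.4] y 46.1 w 0.6 roll 3.141
F [ 0.3 -0.2 -0.4] y 45.1 w 0.3 roll 3.141
F [-0.1 -0.  -0.4] y 44.1 w 0.5 roll 3.141
F [ 0.   0.8 -0.5] y 43.1 w 0.4 roll 3.141
F [0.4 1.4 0.5] y 42.3 w 0.4 roll -3.141
F [-1.4  2.6  0.2] y 42.0 w 0.4 roll -3.14
F [-0.4  4.6  0.3] y 41.7 w 0.2 roll -3.139
```

```bash

python3 -m jog '[[[0,0,0],[0,1,0],1],[[0,0,0],[0,1,0],1]]' >/dev/null && python3 ok.py 11.5 && 
python3 -m jog '[[[0,0,0],[0,1,0],1],[[0,0,0],[0,1,0],1]]' >/dev/null && python3 ok.py 11.5 && 
python3 -m jog '[[[0,0,0],[0,1,0],1],[[0,0,0],[0,1,0],1]]' >/dev/null && python3 ok.py 11.5 && 
python3 -m jog '[[[0,0,0],[0,1,0],1],[[0,0,0],[0,1,0],1]]' >/dev/null && python3 ok.py 11.5 ; 
python3 -m jog '[[[0,0,0],[0,0,0],1],[[0,0,0],[0,0,0],1]]' >/dev/null ; python3 ok.py 11.5
```

```text
F [-1.1  5.7  1.5] y 41.4 w 0.6 roll -3.138
F [-1.1  8.1  2.3] y 41.2 w 0.6 roll -3.136
F [-1.   9.1  1.3] y 40.9 w 0.1 roll -3.135
F [-1.3 10.3  1.9] y 40.5 w 0.4 roll -3.134
F [-0.9 11.   2. ] y 40.5 w 0.7 roll -3.134
```

```bash

python3 -m jog '[[[0,0,0],[0,1,0],1],[[0,0,0],[0,1,0],1]]' >/dev/null && python3 ok.py 14.5 && 
python3 -m jog '[[[0,0,0],[0,0.8,0],1],[[0,0,0],[0,0.8,0],1]]' >/dev/null && python3 ok.py 14.5 ; 
python3 -m jog '[[[0,0,0],[0,0,0],1],[[0,0,0],[0,0,0],1],[[0,0,0],[0,0,0],1]]' >/dev/null ; python3 ok.py 11.5
```

```text
F [-0.8 11.5  2.5] y 40.2 w 0.3 roll -3.133
F [-1.1 13.2  2.8] y 40.0 w 0.8 roll -3.132
F [-0.6 13.   2.3] y 40.0 w 0.8 roll -3.132
```

```bash

python3 -m jog '[[[0,0,0],[0,0.5,0],1],[[0,0,0],[0,0.9,0],1],[[0,0,0],[0,0.9,0],1],[[0,0,0],[0,0.9,0],1],[[0,0,0],[0,0.9,0],1]]' >/dev/null ; python3 ok.py 14.5
python3 -m jog '[[[0,0,0],[0,-2,0],1],[[0,0,0],[0,-4,0],1],[[0,0,0],[0,-8,0],1],[[0,0,0],[0,-16,0],1],[[0,0,0],[0,-26,0],1]]' >/dev/null
python3 -m jog '[[[0,0,0],[0,0,-30],1],[[0,0,0],[0,0,-70],1],[[0,0,0],[0,-40,-110],1],[[0,0,0],[0,-80,-140],1],[[0,0,0],[0,-120,-140],1]]' >/dev/null
python3 -m jog '[[[0,0,0],[-30,-40,0],1],[[0,0,0],[-60,-60,0],1],[[0,0,0],[-80,-80,0],1],[[0,0,0],[-80,-80,0],1],[[0,0,0],[-80,-80,0],1]]'
python3 - <<'E'
from h import *
snap('scene','sd');snap('top','td')
o=np.zeros((600,800,3),np.uint8)
o[:480,:480]=cv2.resize(load('sd')['im'][175:275,255:355,::-1],(480,480),interpolation=2)
o[480:,:]=cv2.resize(load('td')['im'][192:246,225:585,::-1],(800,120),interpolation=2);cv2.imwrite('pics/md.png',o)
for t in('sd','td'):
    X=cloud(load(t)).reshape(-1,3)
    h=X[np.all((X>[.61,-.14,.182])&(X<[.645,.06,.196]),1)]
    g=np.sort(h[:,1]);k=np.split(g,np.nonzero(np.diff(g)>.008)[0]+1);print(t,'handles y',[(round((a[0]+a[-1])/2*1000,1),len(a)) for a in k])
for (u,v) in((450,246),(500,187)):
    a=load('t0')['im'][v-20:v+20,u-20:u+20].astype(int);b=load('td')['im'][v-20:v+20,u-20:u+20].astype(int);print('bystander diff',abs(a-b).mean())
E
```

```text
F [-1.8 14.1  2.8] y 39.8 w 0.6 roll -3.131
time: 39.35
tool_pos: [0.5349, 0.2579, 0.2662]
ee_rot: [3.141, -0.001, 0.023]
wrist_force: [0.4, 0.2, 0.0]
width: 0.0004
sd handles y [(np.float64(-87.1), 29), (np.float64(-36.3), 35), (np.float64(12.8), 28)]
td handles y [(np.float64(-88.8), 51), (np.float64(-39.0), 58), (np.float64(10.8), 50)]
bystander diff 12.474583333333333
bystander diff 11.696875
```

View pics/md.png

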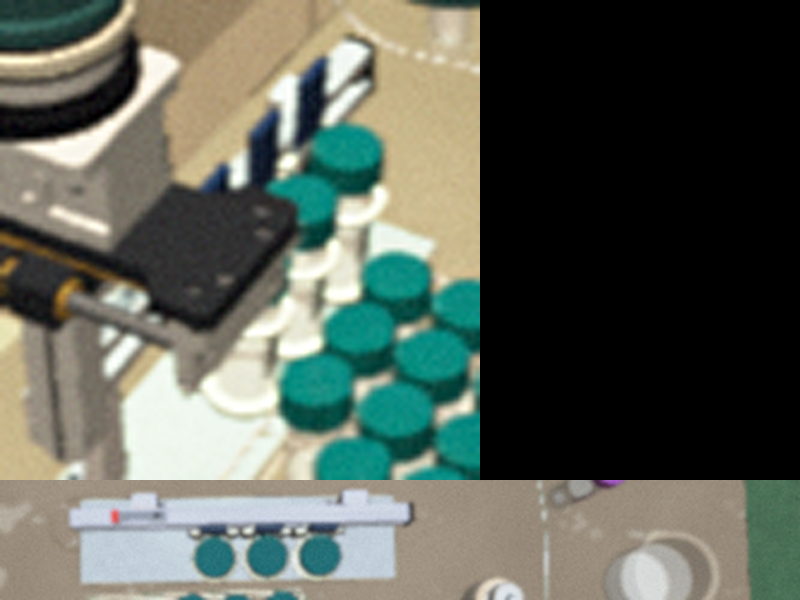

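The three handles are evenly spaced at 49.8 mm (top camera). The caps are in a row at (213,556), (267,556) and (321,556), with the red tab in its original place. Bottle and tall tube stand where they were. Handing in.

```bash
python3 -c "
from bench import close_job
print(close_job())"
```

```text
the job is handed in; nothing more can be done
None
```

The loose carrier hangs on the rail past the catch, the row is closed up against the stop, and the gripper is released and clear. I handed the job in at about 39 s of the 70 s; no verdict was reported.

- **Insertion:** I fed the foot in at the mouth and past the catch. The catch's downward load (about 4.5 N) came on and then went away. I took that as the catch dropping, since I had no direct reading of it.
- **First press, holding the handle:** the carrier turned in the pads and the force levelled off near 10 N. I let go and pressed with the shut fingers instead.
- **Second press, on the handle edge:** the wrist read 17–18 N. Some of that was lost to tilt friction, so the force on the row was uncertain. Camera shifts suggested only 0.5–1.2 mm of buffer travel.
- **Third press, on the back plate at bumper height:** I held about 13–14 N for roughly a second, with much less side loading. The wrist never read above 18.0 N, but the actual force between the carriers can't be measured directly.
- **Final spacing:** the carrier handles are 49.8 mm apart at both gaps by the top camera, and 50.8 and 49.1 mm by the scene camera. The limit is 52.5 mm.
- **Final view:** the tubes are upright and the catch's red tab is in its place. The bottle and tall tube look unmoved in the pictures. An image-difference check on them gave only a figure of about 12 grey levels, with no noise baseline to judge it by.

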